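# Tilt-test two sealed grow-lamp drivers and reject the rattler

## Robot

A 7-joint arm with a two-finger parallel gripper is mounted at the origin on the work surface. World frame = base frame: x ahead of the robot, y to its left, z up, the work surface at z = 0. Lengths are in mm, angles in rad, forces in N, time in s.
With the tool pointing down it reaches from about 400 to 875 mm from the base axis. Payload 4.4 kg.
Tool frame: the origin (TCP) lies at the very end of the fingers, on their centre line; the grasp point (between the pads) lies 19 mm behind it; z points along the fingers, y is the line along which they close (so a half turn about z gives the same grasp; the last joint's range is limited). The gripper opens to 85 mm and grips with 20 to 120 N. Pads are 22 mm wide; open, the fingers measure 114 mm over their backs; the gripper's body (76 mm by 85 mm) begins 54 mm behind the grasp point. The pads swing forward as they close: fully open they stand 13 mm farther back than shut.
Start: joints at [-1.239, 0.628, 0.038, 1.517, -0.027, 0.996, -0.02], TCP at [251.781, 599.27, 203.813] pointing down, gripper open.
Joint ranges: [-3.06, 3.06], [-0.37, 2.12], [-1.25, 1.32], [0.18, 2.47], [-1.1, 4.24], [0.23, 1.98], [-2.94, 2.94]. Speed limits (rad/s): [2.57, 2.57, 3.14, 3.14, 3.14, 3.14, 3.14].

## Interface

Orientations are given as [roll, pitch, yaw] about the fixed x, y, z axes, in that order (R = Rz(yaw) Ry(pitch) Rx(roll)).
In Python, from rig import r, eyes, finder gives the robot as it stands. The module is installed in compiled form; this text tells all that it offers.
- The arm moves only by the tool arm_command, never from a script. Its argument "deltas" is a list of rows, each a list of 3 entries, a list of its own where there are three numbers: the shift along the tool's x, y, z in mm, then the turn, a rotation vector about the tool's x, y, z in rad, then the finger opening in mm, from 0 to 85.4. A call has exactly 10 rows; each row shifts and turns the commanded pose from where the row before left it, along the tool's axes as they then stand; what a row does not reach is not made up. A row lasts 1/8 s, in which the tool goes at most 62.5 mm and 10.7 degrees, less where a joint would pass 70% of its speed; a pose out of reach is approached as far as the arm can. A call is refused whole if a number of a shift passes 62.5 or a number of a turn 0.188, either way. A call with a gripper value outside its range is refused whole. The fingers move at their own pace and stop on an object; "squeeze" is the grip in N (left out, the last holds). Time passes only in rows, so rows that do not move let the fingers close, or fill a call up. It gives the time, the measured TCP pose, the force, the opening and the grip force at its end, in the units of the state.
- r.read_state(): the state, without advancing time (a new reading comes with each control period).
- eyes.capture(name): name is "side" or "top"; returns a dict with "frame" (420x560x3 uint8, blue, green, red), "camera_matrix" (3x3 intrinsics, pixels), "rvec" (rotation vector, rad) and "tvec" (3), from world to camera coordinates, as OpenCV has them. Camera axes: x right, y down, z forward; pixel columns grow to the right and rows downward; lengths in mm; the calibration is good to about 2 mm. A picture is of the moment at which its call begins. There is no depth.
- r.job_done(): hands the job in; it is judged then, once.
Trained networks look in the newest picture that a camera, given by its name, has taken for a name from the list of things; names that differ only in an ending like _2 or _b are one class to them, and where a whole thing is asked for, a point or a joint stands for the part that bears it (a point fixed in the world has none). Each returns a list of dicts, best first, with "conf" (0 to 1); they miss things now and then, are a little off and sometimes report something else, mostly with a low value. They report only what shows in the picture. A call takes as long as a camera call.
- finder.find_in(camera, thing): "bbox" ([centre column, centre row, width, height] in pixels, round what is visible of it).
The state is a dict: "clock": time; "joints": joint angles; "qd": joint speeds; "joint_efforts": joint torques, N m; "position": TCP position; "eef_rot": TCP orientation; "ft_force": force on the tool from outside, world axes, zero at the start; "ft_torque": the same for the moment, N m; "gripper_width": opening from 0.0 (shut) to 1.0 (fully open); "grasp_force": force on a finger pad.
Only numpy, scipy, OpenCV 4.12 (cv2) and the standard library are available. Lean on these libraries where they do the work, as an engineer would, in place of code of your own. Each camera call takes 0.05 s, during which the arm holds its last target. There are 200 camera calls.

## Task

One of the two black sealed lamp drivers has a coil that has come loose inside. Lift and tilt a driver lengthwise, one end well down (about 40 degrees), and see whether its coil slides to that end; when you have found the rattler, set it down flat, without dropping it, in the red reject tray. Leave the sound driver lying flat on the bench where it was (if you lifted it, put it back there).

Things in the scene. Friction and masses are not known exactly. Their poses are not given: they have to be found in the camera images.
- driver_a_center (a point): one of two identical lamp drivers (other: driver_b): closed black box 120 x 50 x 46 mm high, about 0.4 kg, grey lid with clear window (78 x 30 mm), flat metal ear 14 mm long, 3 mm thick at each end's foot. Starts flat on the bench, window up; room for fingers at the long sides. Point: centre of the box, 23 mm above its underside; x along its length, y across the 50 mm (grip there), z up
- driver_b_center (a point): one of two identical lamp drivers (other: driver_a): closed black box 120 x 50 x 46 mm high, about 0.4 kg, grey lid with clear window (78 x 30 mm), flat metal ear 14 mm long, 3 mm thick at each end's foot. Starts flat on the bench, window up; room for fingers at the long sides. Point: centre of the box, 23 mm above its underside; x along its length, y across the 50 mm (grip there), z up
- coila (a joint): slide (m) of the orange-copper coil with dark ends, 26 mm long, under the window of driver_a, along that driver's x; 0 = mid-case, the start. Sound: stays within 3 mm of 0. Loose: starts to slide at about 18 deg of end-down tilt, at 40 deg runs to the lower end (+0.024 or -0.024) within 0.5 s and stays there once level. Exactly one of the two is loose
- coilb (a joint): slide (m) of the orange-copper coil with dark ends, 26 mm long, under the window of driver_b, along that driver's x; 0 = mid-case, the start. Sound: stays within 3 mm of 0. Loose: starts to slide at about 18 deg of end-down tilt, at 40 deg runs to the lower end (+0.024 or -0.024) within 0.5 s and stays there once level. Exactly one of the two is loose
- reject_in (a point): red open reject tray, fixed to the bench, 260 (x) x 200 (y) x 45 mm high outside, walls and floor 4 mm. This point is the centre of its inner floor, 4 mm above the bench; x along its length, y across, z up.

How it is judged (in metres and radians):
On the way:
1. a driver is tilted by more than 17 degrees and its loose coil has slid more than 9 mm ((((value of joint coila above 0.009 m or value of joint coila below -0.009 m) and angle between driver_a_center's own z axis and vertical above 0.3 rad) or ((value of joint coilb above 0.009 m or value of joint coilb below -0.009 m) and angle between driver_b_center's own z axis and vertical above 0.3 rad))), for 0.1 s.
At the end, for the whole second after the job is handed in: The driver whose coil slides (coil more than 9 mm off the middle) lies within 10 degrees of flat inside the red tray, at rest on its floor; the other driver lies within 10 degrees of flat on the bench, at rest, within 50 mm of where it started ((((value of joint coila above 0.009 m or value of joint coila below -0.009 m) and x of driver_a_center in the frame of reject_in between -0.105 and 0.105 m and y of driver_a_center in the frame of reject_in between -0.085 and 0.085 m and z of driver_a_center in the frame of reject_in below 0.035 m and angle between each of driver_a_center, driver_b_center's own z axis and vertical below 0.17 rad and linear speed of each of driver_a, driver_b below 0.02 m/s and distance of driver_b_center from where it was at the start of the episode below 0.05 m and height (world z) of driver_b_center below 0.03 m) or ((value of joint coilb above 0.009 m or value of joint coilb below -0.009 m) and x of driver_b_center in the frame of reject_in between -0.105 and 0.105 m and y of driver_b_center in the frame of reject_in between -0.085 and 0.085 m and z of driver_b_center in the frame of reject_in below 0.035 m and angle between each of driver_b_center, driver_a_center's own z axis and vertical below 0.17 rad and linear speed of each of driver_b, driver_a below 0.02 m/s and distance of driver_a_center from where it was at the start of the episode below 0.05 m and height (world z) of driver_a_center below 0.03 m))); the robot touches nothing.
It fails at once if driver_a is dropped (falls, held by nothing, faster than 0.9 m/s: about 40 mm of free fall) (linear speed of driver_a above 0.9 m/s and contact force between driver_a and the fingers below 0.1 N).
It fails at once if driver_b is dropped (falls, held by nothing, faster than 0.9 m/s: about 40 mm of free fall) (linear speed of driver_b above 0.9 m/s and contact force between driver_b and the fingers below 0.1 N).
It also fails if it takes over 61 s, if anything falls off the work surface, if the arm or the gripper's body presses on something with over 40 N, if the wrist force passes 120 N, or if a joint passes its speed limit or range.

## Working session

There is one attempt and no reset: what is moved stays moved. The work goes in short steps, Python scripts to look and compute and a tool call to move; the robot and the scene stay as the last step left them, time stands still between calls to the robot, and variables do not carry over. Pictures are saved under pics/ and viewed, at most 10 in all, crops included, and the job is handed in when it is done.

Besides the shell and the picture viewer there is one more tool, called after ">>>" by a JSON object that holds its "method" and its "body". arm_command: Moves the arm, as the interface text tells. Its arguments: {"type":"object","properties":{"deltas":{"type":"array","items":{"type":"array"}},"squeeze":{"type":"number"}},"required":["deltas"]}

```bash
mkdir -p pics
cat > h.py <<'E'
import numpy as np, cv2
from rig import r, eyes, finder
def cap(n):
    c=eyes.capture(n); return c
def ray(c,uv,z):
    R=cv2.Rodrigues(np.array(c["rvec"],float))[0]; t=np.array(c["tvec"],float).ravel()
    d=R.T@np.linalg.inv(np.array(c["camera_matrix"]))@np.array([uv[0],uv[1],1.]); o=-R.T@t
    return o+d*(z-o[2])/d[2]
def proj(c,P):
    return cv2.projectPoints(np.array(P,float).reshape(-1,3),np.array(c["rvec"],float),np.array(c["tvec"],float),np.array(c["camera_matrix"],float),None)[0].reshape(-1,2)
E
python3 - <<'E'
from h import *
for n in("top","side"):
    c=cap(n); cv2.imwrite(f"pics/{n}0.png",c["frame"])
    for t in("driver_a_center","coila"):
        print(n,t,[(np.round(d["bbox"]).tolist(),round(d["conf"],2),np.round(ray(c,d["bbox"][:2],46 if t[0]=='d' else 40)).tolist()) for d in finder.find_in(n,t)[:4]])
    print(ray(c,(280,210),0),-cv2.Rodrigues(c["rvec"])[0].T@np.ravel(c["tvec"]))
s=r.read_state();print(s)
E
```

```text
top driver_a_center [([144.0, 249.0, 64.0, 79.0], 0.82, [467.0, 230.0, 46.0])]
top coila []
[546.88441576  -7.83222569   0.        ] [474.42251886  -4.53361495 787.81821102]
side driver_a_center [([226.0, 358.0, 59.0, 107.0], 0.65, [456.0, 250.0, 46.0])]
side coila []
[587.85687233 -32.68395088   0.        ] [260.50164175 370.62067425 627.1537366 ]
{'clock': 0.3, 'joints': array([-1.23879812,  0.62876745,  0.03847789,  1.5177175 , -0.02696805,
        0.99628679, -0.01999842]), 'qd': array([ 0.00060646, -0.00283029,  0.00203201, -0.0032401 , -0.00064039,
       -0.00093322,  0.00111919]), 'joint_efforts': array([-1.80205527e-03, -5.62715971e+01,  1.22337978e+00, -1.93372786e+01,
        1.08003800e-02,  6.61209400e-03, -2.97783549e-05]), 'position': array([251.70170248, 599.05453651, 203.47298337]), 'eef_rot': array([-3.14093185e+00,  1.22017572e-05,  2.74379909e+00]), 'ft_force': array([ 0.36468597, -0.26316785,  0.87622956]), 'ft_torque': array([ 0.02117625, -0.04607397, -0.03212169]), 'grasp_force': 0.0, 'gripper_width': 0.9971257919657078}
```

View pics/top0.png

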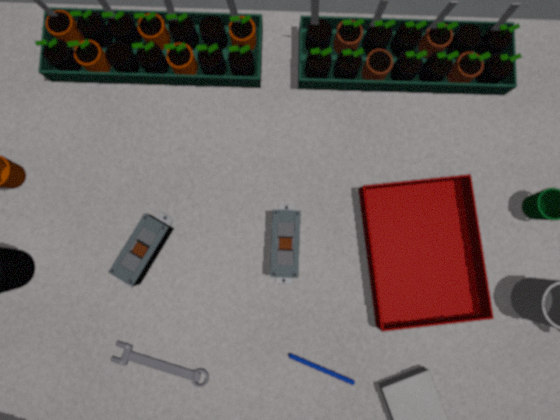

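View pics/side0.png

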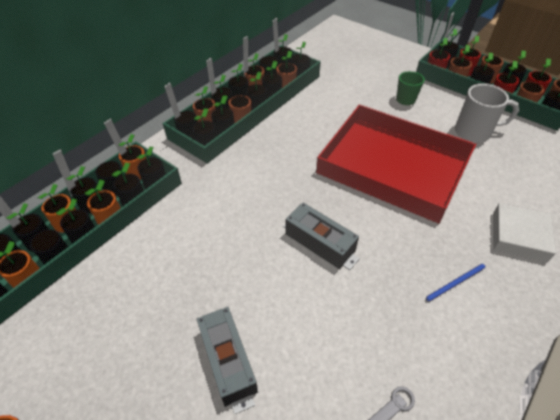

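```bash
cat >> h.py <<'E'
def lids(c):
    f=c["frame"].astype(int); m=((f[...,0]-f[...,2]>8)&(f.max(2)>60)).astype(np.uint8)
    return cv2.morphologyEx(m,cv2.MORPH_CLOSE,np.ones((5,5)))
def drv(c,uv,h=46,rad=50):
    m=lids(c); n,l,s,_=cv2.connectedComponentsWithStats(m); out=[]
    for i in range(1,n):
        if s[i,4]<500: continue
        p=np.argwhere(l==i)[:,::-1]
        if np.linalg.norm(p.mean(0)-uv)>rad: continue
        w=np.array([ray(c,q,h)[:2] for q in p],np.float32)
        rc=cv2.minAreaRect(w); b=cv2.boxPoints(rc); e=[b[1]-b[0],b[2]-b[1]]; L=max(e,key=np.linalg.norm)
        out.append((np.round(rc[0],1),np.round(rc[1],1),round(float(np.arctan2(L[1],L[0])),3)))
    return out
def coil(c,uv,z=42,rad=30):
    f=c["frame"].astype(int); m=((f[...,2]-f[...,0]>30)&(f[...,2]-f[...,1]>20))
    p=np.argwhere(m)[:,::-1]; p=p[np.linalg.norm(p-uv,axis=1)<rad]
    return p.mean(0).round(1),len(p),ray(c,p.mean(0),z).round(1)
E
python3 - <<'E'
from h import *
c=cap("top")
for uv in((141,249),(285,243)): print(drv(c,uv),coil(c,uv))
f=c["frame"]; print(f[225,285],f[300,285],f[249,130])
# tray top rim outer corners z=45
for uv in((360,187),(471,177),(491,318),(380,329)): print(ray(c,uv,45).round())
s=cap("side")
for uv in((226,352),(322,230)): print(drv(s,uv,rad=60),coil(s,uv))
for uv in((362,109),(474,154),(440,214),(319,157)): print(ray(s,uv,45).round())
E
```

```text
[(array([467.3, 239.3]), array([ 48.2, 119.2]), -0.491)] (array([139.4, 249.3]), 148, array([466.9, 239. ,  42. ]))
[(array([484.8, -17.8]), array([ 48. , 119.8]), -0.018)] (array([285.1, 243.2]), 144, array([483.9, -18.3,  42. ]))
[103  98 101] [138 139 140] [86 85 84]
[ 588. -151.   45.]
[ 612. -353.   45.]
[ 362. -382.   45.]
[ 339. -187.   45.]
[(array([466.7, 241.8]), array([ 45.9, 115.5]), -0.5)] (array([224.8, 350.3]), 228, array([466.8, 241.9,  42. ]))
[] (array([321., 229.]), 108, array([484.2, -16.3,  42. ]))
[ 604. -342.   45.]
[ 354. -355.   45.]
[ 339. -171.   45.]
[ 589. -158.   45.]
```

```bash
cat >> h.py <<'E'
from scipy.spatial.transform import Rotation as Ro
def plan(*tg, start=None):
    "targets (x,y,z,yaw); prints total tool-frame shift (in start frame of each leg) and turn about tool z"
    s=r.read_state() if start is None else None
    p=np.array(s["position"]); R=Ro.from_euler("xyz",s["eef_rot"])
    print("t",round(s["clock"],2),"pos",p.round(1),"rot",np.round(s["eef_rot"],3),"w",round(s["gripper_width"]*85.4,1),"j",np.round(s["joints"],2))
    for x,y,z,yaw in tg:
        T=Ro.from_euler("xyz",[np.pi,0,yaw]); d=R.inv().apply(np.array([x,y,z])-p)
        print("shift",d.round(1),"then turn",(R.inv()*T).as_rotvec().round(3)); p=np.array([x,y,z],float); R=T
E
python3 -c "
from h import *
plan((484,-17.5,120,3.124))"
```

```text
t 0.4 pos [251.7 599.2 203.7] rot [-3.141 -0.     2.744] w 85.4 j [-1.24  0.63  0.04  1.52 -0.03  1.   -0.02]
shift [-453.  -478.5   83.8] then turn [-0.   -0.   -0.38]
```

>>> {"method": "arm_command", "body": {"deltas": [[[-20,-21,0],[0,0,0],85],[[-38,-40,0],[0,0,0],85],[[-40,-42,0],[0,0,0],85],[[-40,-42,0],[0,0,0],85],[[-40,-42,0],[0,0,0],85],[[-40,-42,0],[0,0,0],85],[[-40,-42,0],[0,0,0],85],[[-40,-42,0],[0,0,0],85],[[-40,-42,0],[0,0,0],85],[[-40,-42,0],[0,0,0],85]], "squeeze": 60}}

```text
clock: 1.65
position: [447.3, 85.2, 204.2]
eef_rot: [3.141, 0.001, 2.744]
ft_force: [1.0, 0.1, 0.1]
gripper_width: 0.998
grasp_force: 0.0
```

>>> {"method": "arm_command", "body": {"deltas": [[[-38,-40,15],[0,0,0],85],[[-25,-28,20],[0,0,0],85],[[-12,-14,20],[0,0,0],85],[[0,0,15],[0,0,-0.1],85],[[0,0,10],[0,0,-0.1],85],[[0,0,4],[0,0,-0.1],85],[[0,0,0],[0,0,-0.08],85],[[0,0,0],[0,0,0],85],[[0,0,0],[0,0,0],85],[[0,0,0],[0,0,0],85]]}}

```text
clock: 2.9
position: [483.9, -17.8, 119.9]
eef_rot: [-3.142, 0.0, 3.123]
ft_force: [-0.4, 0.1, -0.4]
gripper_width: 0.996
grasp_force: 0.0
```

```bash
python3 -c "
from h import *
plan((484.3,-17.2,8,3.124))"
```

```text
t 2.9 pos [483.9 -17.8 119.9] rot [-3.142  0.     3.123] w 85.1 j [-0.01  0.52 -0.02  2.05  0.02  0.56  1.51]
shift [ -0.3   0.6 111.9] then turn [-0.     0.    -0.001]
```

>>> {"method": "arm_command", "body": {"deltas": [[[0,0,20],[0,0,0],85],[[0,0,35],[0,0,0],85],[[0,0,30],[0,0,0],85],[[0,0,20],[0,0,0],85],[[0,0,7],[0,0,0],85],[[0,0,0],[0,0,0],85],[[0,0,0],[0,0,0],40],[[0,0,0],[0,0,0],40],[[0,0,0],[0,0,0],40],[[0,0,0],[0,0,0],40]], "squeeze": 60}}

```text
clock: 4.15
position: [484.5, -17.9, 9.0]
eef_rot: [-3.142, 0.002, 3.124]
ft_force: [-1.4, -0.5, 8.5]
gripper_width: 0.56
grasp_force: 61.2
```

>>> {"method": "arm_command", "body": {"deltas": [[[0,0,0],[0,0,0],40],[[0,0,0],[0,0,0],40],[[0,0,0],[0,0,0],40],[[0,0,-5],[0,0,0],40],[[0,0,-15],[0,0,0],40],[[0,0,-25],[0,0,0],40],[[0,0,-30],[0,0,0],40],[[0,0,-25],[0,0,0],40],[[0,0,-10],[0,0,0],40],[[0,0,0],[0,0,0],40]]}}

```text
clock: 5.4
position: [484.0, -17.8, 118.4]
eef_rot: [3.142, 0.001, 3.124]
ft_force: [-0.4, 0.6, -3.8]
gripper_width: 0.561
grasp_force: 62.7
```

>>> {"method": "arm_command", "body": {"deltas": [[[0,0,-10],[0,0.04,0],40],[[0,0,-10],[0,0.09,0],40],[[0,0,0],[0,0.12,0],40],[[0,0,0],[0,0.14,0],40],[[0,0,0],[0,0.14,0],40],[[0,0,0],[0,0.11,0],40],[[0,0,0],[0,0.08,0],40],[[0,0,0],[0,0,0],40],[[0,0,0],[0,0,0],40],[[0,0,0],[0,0,0],40]]}}

```text
clock: 6.65
position: [484.1, -17.9, 138.4]
eef_rot: [-3.142, -0.718, 3.124]
ft_force: [0.1, -0.1, -2.5]
gripper_width: 0.562
grasp_force: 62.8
```

>>> {"method": "arm_command", "body": {"deltas": [[[0,0,0],[0,0,0],40],[[0,0,0],[0,0,0],40],[[0,0,0],[0,0,0],40],[[0,0,0],[0,0,0],40],[[0,0,0],[0,0,0],40],[[0,0,0],[0,0,0],40],[[0,0,0],[0,0,0],40],[[0,0,0],[0,0,0],40],[[0,0,0],[0,0,0],40],[[0,0,0],[0,0,0],40]]}}

```text
clock: 7.9
position: [484.2, -17.8, 137.8]
eef_rot: [3.142, -0.72, 3.124]
ft_force: [0.1, -0.7, -3.5]
gripper_width: 0.562
grasp_force: 62.8
```

```bash
python3 -c "
from h import *
plan()
a=cap('side')['frame'];b=cap('top')['frame']
cv2.imwrite('pics/tilt.png',np.hstack([cv2.resize(a[100:330,200:430],(400,400)),cv2.resize(b[120:350,170:400],(400,400))]))"
```

```text
t 7.9 pos [484.2 -17.8 137.8] rot [ 3.142 -0.72   3.124] w 48.0 j [ 0.    0.92 -0.02  1.37 -0.01  1.57  1.54]
```

View pics/tilt.png

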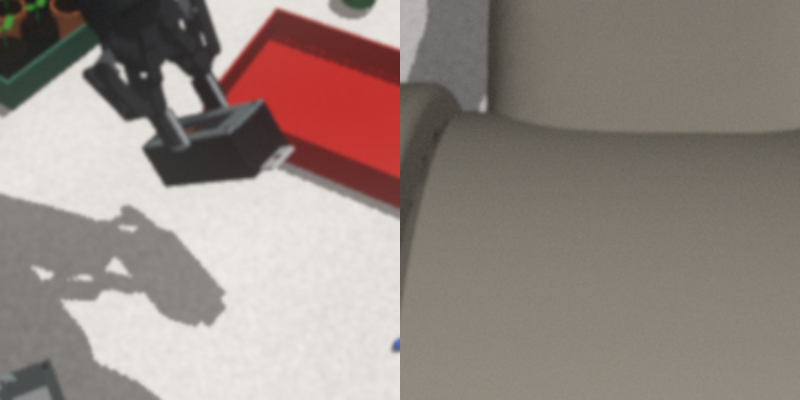

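The right-hand driver is gripped and tilted, its near end up (side view, box near pixel 325,180). The lid is too oblique to judge the coil, so I'll level it and look again.

>>> {"method": "arm_command", "body": {"deltas": [[[0,0,0],[0,-0.04,0],40],[[0,0,0],[0,-0.09,0],40],[[0,0,0],[0,-0.12,0],40],[[0,0,0],[0,-0.14,0],40],[[0,0,0],[0,-0.14,0],40],[[0,0,0],[0,-0.11,0],40],[[0,0,0],[0,-0.08,0],40],[[0,0,0],[0,0,0],40],[[0,0,0],[0,0,0],40],[[0,0,0],[0,0,0],40]]}}

```text
clock: 9.25
position: [485.2, -17.8, 137.6]
eef_rot: [3.142, -0.0, 3.124]
ft_force: [0.0, -0.6, -3.2]
gripper_width: 0.566
grasp_force: 62.7
```

```bash
python3 -c "
from h import *
plan((484.3,-17.4,9,3.124))
c=cap('side');a=c['frame']
print(proj(c,[[484+d,-17.5,138+32] for d in (-24,0,24)]))
cv2.imwrite('pics/lev.png',cv2.resize(a[120:270,240:440],(800,600),interpolation=cv2.INTER_CUBIC))"
```

```text
t 9.25 pos [485.2 -17.8 137.6] rot [ 3.142 -0.     3.124] w 48.3 j [-0.    0.5  -0.03  2.04  0.02  0.61  1.51]
shift [  0.8   0.4 128.6] then turn [ 0. -0. -0.]
[[341.00832993 184.04968674]
 [327.47917821 176.72794241]
 [314.36346649 169.6299447 ]]
```

View pics/lev.png

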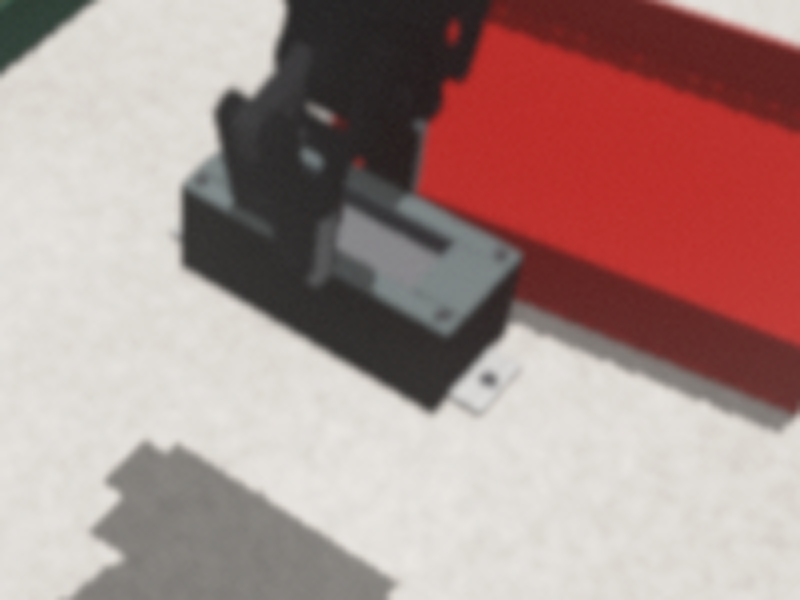

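The visible part of the window (crop x 340–440, i.e. driver x from −39 to about +3 mm) is empty. A centred coil would show at about (350,227), so it has slid to the far end behind the finger, and this driver is the rattler. Next: carry it to the tray.

>>> {"method": "arm_command", "body": {"deltas": [[[1,-10,0],[0,0,0],40],[[1,-25,0],[0,0,0],40],[[1,-35,0],[0,0,0],40],[[1,-40,0],[0,0,0],40],[[1,-40,0],[0,0,0],40],[[1,-40,0],[0,0,0],40],[[1,-30,0],[0,0,0],40],[[1,-20,0],[0,0,-0.05],40],[[0,-5,0],[0,0,-0.05],40],[[0,0,0],[0,0,0],40]]}}

```text
clock: 10.55
position: [471.4, -264.0, 137.5]
eef_rot: [3.142, -0.001, -3.062]
ft_force: [0.1, 0.2, -2.4]
gripper_width: 0.564
grasp_force: 62.8
```

```bash
python3 -c "
from h import *
plan((474,-263,14,3.224))
c=cap('side');a=c['frame']
p=proj(c,[[474,-263,175]])[0];print(p)
x,y=(p-[100,75]).astype(int); y=max(y,0)
cv2.imwrite('pics/tray1.png',cv2.resize(a[y:y+150,x:x+200],(800,600),interpolation=cv2.INTER_CUBIC))"
```

```text
t 10.55 pos [ 471.4 -264.   137.5] rot [ 3.142e+00 -1.000e-03 -3.062e+00] w 48.2 j [ 0.51  0.56 -0.08  1.89  0.06  0.69  2.05]
shift [ -2.7   0.8 123.5] then turn [ 0.    -0.001 -0.003]
[412.29373833  98.24083159]
```

View pics/tray1.png

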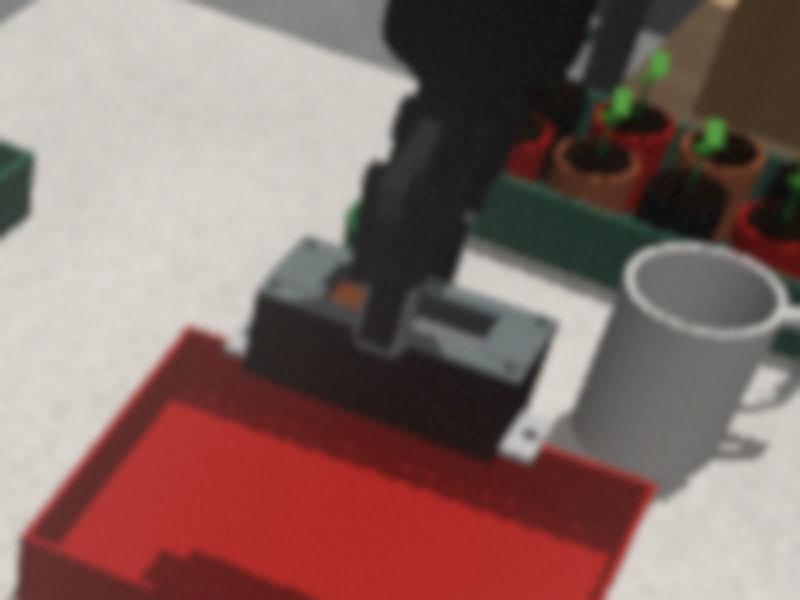

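The copper coil now shows at the far end of the window (crop 345,293), which confirms the rattler. Lowering it into the tray.

>>> {"method": "arm_command", "body": {"deltas": [[[-1,0,8],[0,0,0],40],[[-1,0,18],[0,0,0],40],[[0,0,22],[0,0,0],40],[[0,0,22],[0,0,0],40],[[0,0,20],[0,0,0],40],[[0,0,14],[0,0,0],40],[[0,0,8],[0,0,0],40],[[0,0,5],[0,0,0],40],[[0,0,3],[0,0,0],40],[[0,0,2],[0,0,0],40]]}}

```text
clock: 11.85
position: [474.4, -262.7, 16.0]
eef_rot: [-3.141, 0.001, -3.06]
ft_force: [-0.1, -0.3, -4.1]
gripper_width: 0.567
grasp_force: 62.8
```

>>> {"method": "arm_command", "body": {"deltas": [[[0,0,1],[0,0,0],40],[[0,0,0.5],[0,0,0],40],[[0,0,0],[0,0,0],40],[[0,0,0],[0,0,0],40],[[0,0,0],[0,0,0],40],[[0,0,0],[0,0,0],40],[[0,0,0],[0,0,0],40],[[0,0,0],[0,0,0],40],[[0,0,0],[0,0,0],40],[[0,0,0],[0,0,0],40]]}}

```text
clock: 13.1
position: [474.1, -262.5, 14.3]
eef_rot: [3.142, -0.0, -3.059]
ft_force: [-0.7, -0.4, -3.5]
gripper_width: 0.564
grasp_force: 62.8
```

>>> {"method": "arm_command", "body": {"deltas": [[[0,0,0.5],[0,0,0],40],[[0,0,0.5],[0,0,0],40],[[0,0,0.5],[0,0,0],40],[[0,0,0],[0,0,0],40],[[0,0,0],[0,0,0],40],[[0,0,0],[0,0,0],40],[[0,0,0],[0,0,0],40],[[0,0,0],[0,0,0],40],[[0,0,0],[0,0,0],40],[[0,0,0],[0,0,0],40]]}}

```text
clock: 14.35
position: [474.0, -262.6, 13.1]
eef_rot: [-3.142, -0.0, -3.06]
ft_force: [-2.5, 0.9, 5.9]
gripper_width: 0.556
grasp_force: 63.6
```

Contact with the tray floor; release and retreat.

>>> {"method": "arm_command", "body": {"deltas": [[[0,0,0],[0,0,0],60],[[0,0,0],[0,0,0],75],[[0,0,0],[0,0,0],85],[[0,0,0],[0,0,0],85],[[0,0,0],[0,0,0],85],[[0,0,0],[0,0,0],85],[[0,0,-10],[0,0,0],85],[[0,0,-25],[0,0,0],85],[[0,0,-35],[0,0,0],85],[[0,0,-40],[0,0,0],85]]}}

```text
clock: 15.6
position: [473.8, -262.3, 124.2]
eef_rot: [3.141, -0.0, -3.059]
ft_force: [0.8, -0.6, -0.5]
gripper_width: 0.996
grasp_force: 0.0
```

>>> {"method": "arm_command", "body": {"deltas": [[[0,10,-30],[0,0,0],85],[[0,30,-30],[0,0,0],85],[[0,40,-10],[0,0,0],85],[[0,45,0],[0,0,0],85],[[0,45,0],[0,0,0],85],[[0,40,0],[0,0,0],85],[[0,30,0],[0,0,0],85],[[0,10,0],[0,0,0],85],[[0,0,0],[0,0,0],85],[[0,0,0],[0,0,0],85]]}}

```text
clock: 16.85
position: [453.8, -14.9, 192.9]
eef_rot: [-3.141, 0.0, -3.062]
ft_force: [0.6, -0.5, -0.3]
gripper_width: 0.995
grasp_force: 0.0
```

```bash
python3 -c "
from h import *
plan()
a=cap('side')['frame'];c=cap('top');b=c['frame']
print(drv(c,(141,249)),drv(c,(425,253),50))
cv2.imwrite('pics/end.png',cv2.resize(np.hstack([a,b]),(800,300)))"
```

```text
t 16.85 pos [453.8 -14.9 192.9] rot [-3.141  0.    -3.062] w 85.0 j [ 0.05  0.37 -0.11  2.05  0.06  0.72  1.56]
[(array([467.4, 239.2]), array([ 49. , 118.9]), -0.493)] [(array([ 474.3, -259.7]), array([118. ,  48.2]), 0.085)]
```

View pics/end.png

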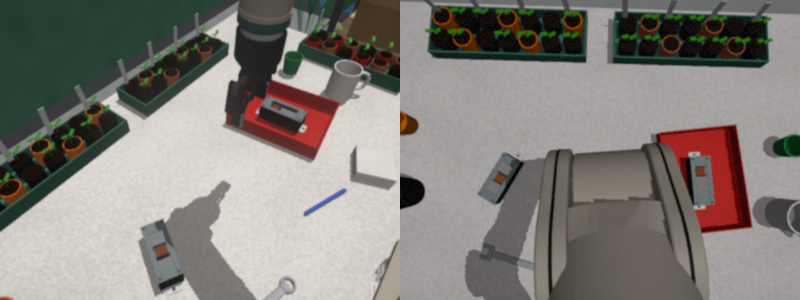

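The driver lies flat in the tray (top half, about 702,180), with its coil at the far end (about 701,168). The other driver is untouched and its coil is centred (500,178).

```bash
python3 -c "
from rig import r
print(r.job_done())"
```

```text
the job is handed in; nothing more can be done
None
```

I found the rattler (the right-hand driver, nearest the tray) and set it down flat in the red tray; the sound driver was never touched, and the job was handed in at about 17 s on the robot clock (no verdict was returned).

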